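# Close the hand-crank food chopper: mesh the drive, then snap the lid on

## Robot

A 6-joint arm with a two-finger parallel gripper is mounted at the origin on the work surface. World frame = base frame: x ahead of the robot, y to its left, z up, the work surface at z = 0. Lengths are in m, angles in rad, forces in N, time in s.
With the tool pointing down it reaches from about 0.375 to 0.9 m from the base axis. Payload 3.1 kg.
Tool frame: the origin (TCP) lies at the centre of the arm's flange, where the gripper is bolted on; the fingertips stand 182 mm ahead of it and the grasp point (between the pads) lies 164 mm ahead of it; z points along the fingers, y is the line along which they close (so a half turn about z gives the same grasp; the last joint's range is limited). The gripper opens to 87 mm and grips with 3 to 60 N. Pads are 19 mm wide; open, the fingers measure 117 mm over their backs; the gripper's body (75 mm by 190 mm) begins 51 mm behind the grasp point.
Start: joints at [-1.351, 0.527, 1.433, -0, 1.181, -0.178], TCP at [0.243, -0.576, 0.405] pointing down, gripper open.
Joint ranges: [-3.08, 3.08], [-0.75, 2.2], [0.22, 2.44], [-1.43, 4.57], [0, 2.65], [-2.85, 2.85]. Speed limits (rad/s): [2.79, 2.79, 3.14, 3.14, 3.14, 3.14].

## Interface

Orientations are given as a unit quaternion [x, y, z, w].
In Python, from rig import * gives the robot as it stands.
- The arm moves only by the tool move_arm, never from a script. Its argument "commands" is a list that holds one entry, the list of rows, each a list of 6 numbers: the shift along the tool's x, y, z in units of 40 mm (1.0 is 40 mm), then the turn, a rotation vector about the tool's x, y, z in rad. A call has 1 to 12 rows; each row is the pose to reach, as a shift and turn from the pose commanded when the call began, along the tool's axes at that moment; what a row does not reach only later rows make up. A row lasts 1/8 s, in which the tool goes at most 62.5 mm and 10.7 degrees, less where a joint would pass 70% of its speed; a pose out of reach is approached as far as the arm can. A call with a gripper value outside its range is refused whole. "claw" is the closure, from -1 (fully open) to 1 (shut), so that 0 is half open, set as the call begins (left out, the last holds). The fingers move at their own pace and stop on an object; "squeeze" is the grip in N (left out, the last holds). Time passes only in rows, so rows that repeat a pose let the fingers close. It gives the time, the measured TCP pose, the force, the opening and the grip force at its end, in the units of the state.
- get_obs(): the state, without advancing time (a new reading comes with each control period).
- camera(name): name is "side" or "top"; returns a dict with "pixels" (384x512x3 uint8, blue, green, red), "range_z" (384x512 float32, m along the optical axis (not along the pixel's ray), 0 where there is no reading), "camera_matrix" (3x3 intrinsics, pixels), "extrinsics" (4x4, takes a point from world to camera coordinates). Camera axes: x right, y up, looking along -z (the intrinsics and any distortion apply to the point x, -y, -z); pixel columns grow to the right and rows downward; lengths in m; the calibration is good to about 2 mm. A picture is of the moment at which its call begins.
- hand_in(): hands the job in; it is judged then, once.
The state is a dict: "time": time; "q": joint angles; "joint_velocities": joint speeds; "joint_torque": joint torques, N m; "position": TCP position; "tool_rot": TCP orientation; "ft_force": force on the tool from outside, world axes, zero at the start; "moment": the same for the moment, N m; "grip_width": finger opening in m; "grip_force": force on a finger pad.
Only numpy, scipy, OpenCV 4.12 (cv2) and the standard library are available. Lean on these libraries where they do the work, as an engineer would, in place of code of your own. Each camera call takes 0.05 s, during which the arm holds its last target. There are 200 camera calls.

## Task

Close the food chopper for use: put its lid on the bowl with the two ears between the guide posts, turn the crank under light pressure until the drive drops over the cross on the blade shaft, then press the lid down on either side until both hooks have snapped over its ears and it sits fully home and level. Leave the other things on the worktop where they are.

Things in the scene. Friction and masses are not known exactly. Their poses are not given: they have to be found in the camera images.
- bowl_rim (a point): Clear round food-chopper bowl (outside diameter 150 mm, inside 142 mm), stuck to the worktop on a black suction foot. The point is the centre of its rim, 100 mm above the worktop; z is up. On its +y and -y sides stands a latch: a springy white upright hook between two grey guide posts.
- latch_a (a point): Tip of the nose of the hook on the bowl's +y side, hook standing free: 84 mm from the bowl's axis, 7 mm above the rim; bowl's axes. The nose points inward; its flat underside is 6 mm above the rim, its sloping top runs out and up, from 8 to 21 mm above the rim. The guide posts (inner faces 36 mm apart along x) stand 80 to 96 mm from the axis and flare apart at the top, 29 mm above the rim.
- latch_b (a point): The same at the bowl's -y side. Either hook bends outward under about 11 N sideways, which takes some 8 to 18 N of downward push on the lid near that ear, and springs back over the ear.
- cross_top (a point): On the bowl's axis, 2 mm below the rim: the top of the blade shaft, an upright cross of two ribs (each 30 mm long, 6 mm thick, 22 mm deep). The axes are the bowl's, not the blade's: the blade stands at any angle and turns with slight friction (0.08 N m), so it is dragged round if the drive is pressed on it hard.
- lid_top (a point): The loose white lid, right way up on the worktop; the point is on its axis on the top face of its flange, 37 mm above its lowest edge; z up. Flange 156 mm wide, 5 mm thick, flat and free to press on from 25 to 75 mm off the axis (beside the crank). A round skirt 139 mm across goes 32 mm down inside the bowl. Fully home the point is 5 mm above the rim; riding on the cross, not meshed, 24 mm.
- ear_a (a point): Top face of the flat ear on the lid's +y side, 83 mm from the lid's axis; the ear is 30 mm wide along x, 5 mm thick and ends 88 mm from the axis. Axes as the lid's. The lid fits the bowl either way round.
- ear_b (a point): The same on the lid's -y side. Once the drive has meshed the ears sink onto the hooks' slopes (lid_top 3 mm or more lower than when unmeshed); from there the lid must be pushed.
- crank_grip (a point): The lid's crank: a grey bar 18 mm wide, 16 mm high, along its own x from 16 mm behind the lid's axis to 92 mm ahead. The point is on the axis at the bar's half height, 35 mm above the flange top. At x = 78 mm a black knob 27 mm across rises 32 mm above the point. Below the bar: 21 mm free above a boss 36 mm across, but for a 20 mm spindle. Starts within 0.25 rad of the lid's +x.
- drive_mouth (a point): Underside of the drive socket on the crank's spindle, on the lid's axis 61 mm below crank_grip: a cross-shaped slot along the crank's x and y, 10 mm wide. It fits the blade's cross every quarter turn with 0.1 rad of play either way and meshes 19 mm deep. The crank turns endlessly; its slight friction (0.04 N m) keeps the lid from turning when carried by the bar (lid and crank 0.25 to 0.4 kg).
- hook_a (a joint): Bend of the hook on the bowl's +y side in rad: 0 standing free, grows as it is pushed outward (about 0.09 as the ear passes its nose).
- hook_b (a joint): Bend of the hook on the bowl's -y side in rad: 0 standing free, grows as it is pushed outward.
- spice_jar: Bystander: amber glass jar, 46 mm across, 95 mm high; origin under its centre.
- pepper_mill: Bystander: dark turned wooden mill, 54 mm across, 128 mm high; origin under its centre.
- mug: Bystander: white mug, 80 mm across, 92 mm high, handle at its +y; origin under its centre.
- salt_bowl: Bystander: blue ceramic bowl, 84 mm across, 45 mm high; origin under its centre.
- wood_spoon: Bystander: wooden spoon 240 mm long, lying along its x; origin under its middle.
- oil_bottle: Bystander: green glass bottle, 60 mm across, 170 mm high; origin under its centre.
Things that resemble listed ones, but are neither listed nor needed, are in the scene too. Leave any orange look-alike of the part that bears lid_top alone.

How it is judged:
By the outcome, as a careful person would: the job done as asked, in the order asked, and still so for the second after the job is handed in, with the robot touching nothing.
It also fails if it takes over 58 s, if anything falls off the work surface, if the arm or the gripper's body presses on something with over 40 N, if the wrist force passes 120 N, or if a joint passes its speed limit or range.

## Working session

There is one attempt and no reset: what is moved stays moved. The work goes in short steps, Python scripts to look and compute and a tool call to move; the robot and the scene stay as the last step left them, time stands still between calls to the robot, and variables do not carry over. Pictures are saved under pics/ and viewed, at most 10 in all, crops included, and the job is handed in when it is done.

Besides the shell and the picture viewer there is one more tool, called as name(argument=value, ...) on one line, values as JSON. move_arm: Moves the arm, as the interface text tells. Its arguments: {"type":"object","properties":{"commands":{"type":"array","items":{"type":"array","items":{"type":"array","items":{"type":"number"}}}},"claw":{"type":"number"},"squeeze":{"type":"number"}},"required":["commands"]}

```bash
mkdir -p pics; cat > h.py <<'E'
from rig import *
import numpy as np, cv2
def grab(n):
    c=camera(n); K=np.array(c["camera_matrix"]);E=np.array(c["extrinsics"]);Z=np.array(c["range_z"])
    v,u=np.mgrid[:Z.shape[0],:Z.shape[1]]
    x=(u-K[0,2])/K[0,0]*Z; y=(v-K[1,2])/K[1,1]*Z
    P=np.stack([x,-y,-Z,np.ones_like(Z)],-1)@np.linalg.inv(E).T
    P=P[...,:3]; P[Z==0]=np.nan
    return c["pixels"],P,K,E
E
python3 - <<'E'
from h import *
for n in("top","side"):
    im,P,K,E=grab(n); cv2.imwrite(f"pics/{n}0.png",im); np.save(n+"0.npy",P)
    print(n,K.tolist(),np.linalg.inv(E).round(3).tolist())
print(get_obs())
E
```

```text
top [[477.9600141196941, 0.0, 254.52096219317872], [0.0, 477.9600141196941, 188.1463658655829], [0.0, 0.0, 1.0]] [[-0.001, 0.997, -0.078, 0.381], [-1.0, 0.001, 0.019, 0.004], [0.019, 0.078, 0.997, 1.597], [0.0, 0.0, 0.0, 1.0]]
side [[478.7750736954563, 0.0, 257.54802956018233], [0.0, 478.7750736954563, 190.18488255917407], [0.0, 0.0, 1.0]] [[-0.971, 0.184, -0.151, 0.261], [-0.238, -0.701, 0.672, 1.095], [0.018, 0.689, 0.725, 1.295], [0.0, 0.0, 0.0, 1.0]]
{'time': 0.1, 'q': array([-1.35049868e+00,  5.28353218e-01,  1.43374863e+00, -9.79469675e-06,
        1.18136241e+00, -1.78480717e-01]), 'joint_velocities': array([ 1.03871313e-05, -3.82530465e-03, -4.34962729e-03, -6.57901603e-04,
       -5.63862303e-04, -1.46432256e-04]), 'joint_torque': array([-1.11921811e-04, -4.40983987e+01, -1.77151215e+01,  6.34029577e-02,
        5.33974310e-02, -4.71243345e-05]), 'position': array([ 0.24265415, -0.57564918,  0.40388955]), 'tool_rot': array([ 9.80186947e-01,  1.98072393e-01, -2.40926608e-05, -9.35501725e-04]), 'ft_force': array([ 0.37354753, -0.15508434, -0.80314448]), 'moment': array([-0.06711706, -0.05841414, -0.01391451]), 'grip_force': 0.0, 'grip_width': 0.08721856706378006}
```

View pics/top0.png

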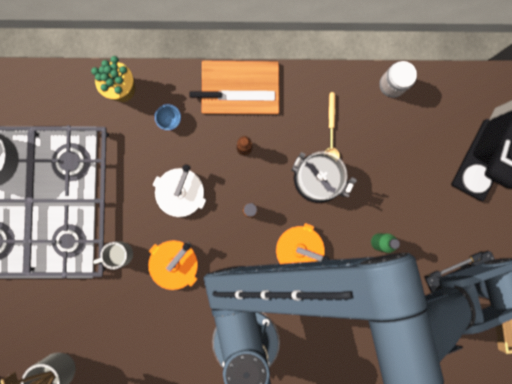

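View pics/side0.png

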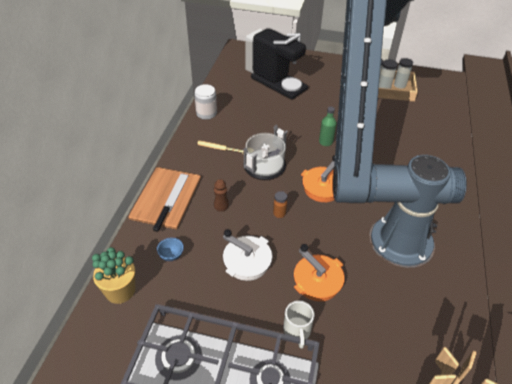

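The top view shows the white lid at (180,192) with its ears at about (157,181) and (203,206). The bowl is at (321,176), with latches at (299,160) and (347,188). The orange lids are look-alikes.

```bash
python3 - <<'E'
from h import *
im=cv2.imread("pics/top0.png");P=np.load("top0.npy");s=cv2.imread("pics/side0.png");Ps=np.load("side0.npy")
for px in[(180,200),(158,181),(203,206),(186,170),(186,178),(183,187),(321,176),(299,160),(347,188),(304,194),(335,158)]:
    print(px,P[px[1],px[0]].round(3),im[px[1],px[0]])
w=np.nanmin
M=np.isfinite(P[...,2])
# lid flange
box=(slice(155,230),slice(140,220))
Q=P[box].reshape(-1,3);C=im[box].reshape(-1,3).astype(int)
m=(Q[:,2]>.028)&(Q[:,2]<.046)&(C.min(1)>120);Q1=Q[m];print("flange",len(Q1),np.median(Q1[:,2]))
c=cv2.minEnclosingCircle(Q1[:,:2].astype(np.float32).reshape(-1,1,2));print(c)
ctr=np.array(c[0]);d=Q1[:,:2]-ctr;r=np.hypot(*d.T);
e=d[r>.081];a=np.arctan2(e[:,1],e[:,0]);print("ear dir",.5*np.angle(np.exp(2j*a).mean()),len(e), np.degrees(a).round())
m=(Q[:,2]>.062);k=Q[m];print("crank pts",len(k)); 
for q,cc in zip(k,C[m]):print(q.round(3),cc,end=' ')
print()
box=(slice(135,215),slice(280,365))
Q=P[box].reshape(-1,3)
print("bowl z hist",np.histogram(Q[:,2][np.isfinite(Q[:,2])],bins=np.arange(-.01,.15,.01)))
m=(Q[:,2]>.112)&(Q[:,2]<.15);print(Q[m].round(3).tolist())
big=np.hstack([cv2.resize(im[135:215,280:365],None,fx=7,fy=7,interpolation=2)[:560]])
cv2.imwrite("pics/b.png",big)
E
```

```text
(180, 200) [0.464 0.218 0.033] [248 250 252]
(158, 181) [0.527 0.291 0.033] [250 252 253]
(203, 206) [0.446 0.146 0.   ] [133 137 147]
(186, 170) [0.555 0.191 0.105] [46 43 45]
(186, 178) [0.533 0.195 0.07 ] [206 210 217]
(183, 187) [0.506 0.208 0.039] [209 215 223]
(321, 176) [ 0.537 -0.234  0.1  ] [245 247 250]
(299, 160) [ 0.586 -0.163  0.115] [174 181 189]
(347, 188) [ 0.498 -0.314  0.108] [239 242 246]
(304, 194) [ 0.485 -0.189  0.025] [104 106 109]
(335, 158) [ 0.596 -0.281  0.089] [155 184 196]
flange 1623 0.03835203368552409
((0.4892265200614929, 0.22203554213047028), 0.08911149948835373)
ear dir 1.1167667405258748 43 [  55.   58.   57.   56.   60.   59.   58.   63.   62.   61.   65.   64.
   67.   66.   69.   69.   72.   71.   71.   74. -106. -108. -107. -106.
 -110. -109. -113. -112. -111. -115. -114. -118. -117. -116. -120. -119.
 -123. -122. -120. -126. -125. -123. -125.]
crank pts 215
[0.571 0.201 0.102] [61 69 85] [0.57  0.197 0.105] [58 60 72] [0.571 0.194 0.103] [54 54 61] [0.571 0.192 0.1  ] [52 53 58] [0.57  0.188 0.105] [49 51 61] [0.572 0.186 0.094] [54 59 72] [0.
[... 9701 characters left out ...]
0.125], [0.498, -0.325, 0.116], [0.495, -0.312, 0.114], [0.494, -0.315, 0.116], [0.494, -0.316, 0.125], [0.494, -0.32, 0.124], [0.491, -0.312, 0.114], [0.491, -0.317, 0.121], [0.491, -0.321, 0.118], [0.488, -0.312, 0.116], [0.488, -0.314, 0.119], [0.488, -0.317, 0.119], [0.485, -0.301, 0.122], [0.485, -0.305, 0.117], [0.484, -0.316, 0.125], [0.481, -0.299, 0.132], [0.481, -0.304, 0.124], [0.481, -0.307, 0.124], [0.481, -0.31, 0.124], [0.478, -0.299, 0.132], [0.478, -0.302, 0.132], [0.477, -0.304, 0.138], [0.478, -0.308, 0.131], [0.478, -0.314, 0.122], [0.475, -0.304, 0.123], [0.475, -0.305, 0.132], [0.475, -0.309, 0.129], [0.475, -0.313, 0.126], [0.471, -0.307, 0.135], [0.472, -0.312, 0.13]]
```

View pics/b.png

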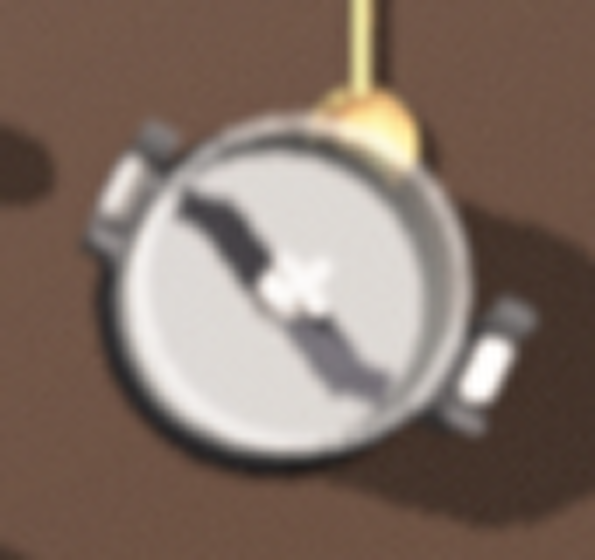

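The crop shows the bowl's cross at about (322,176). The hooks stand at (297,162) and (350,188), each between its posts. From the depth, the bowl centre is about (.538,-.238) with its y axis at about 63.5°. The lid centre is about (.489,.222) with its ears at 64° and the crank at about -22°.

```bash
cat >> h.py <<'E'
def rel(x,y,z,yaw):
    "row for a tool-down target with tool x at world angle yaw (rad)"
    from scipy.spatial.transform import Rotation as R
    o=get_obs(); T=R.from_quat(o["tool_rot"]); c,s=np.cos(yaw),np.sin(yaw)
    G=R.from_matrix(np.array([[c,s,0],[s,-c,0],[0,0,-1]]))
    row=np.r_[T.inv().apply(np.array([x,y,z])-o["position"])/.04,(T.inv()*G).as_rotvec()]
    print("t",o["time"],"pos",o["position"].round(4),"F",o["ft_force"].round(1),"row",row.round(3).tolist())
E
python3 - <<'E'
from h import *
rel(.489,.222,.33,np.radians(158)); rel(.40,0,.40,np.radians(90))
# finer circle fit of flange edge and bar line
im=cv2.imread("pics/top0.png");P=np.load("top0.npy")
Q=P[155:230,140:220].reshape(-1,3);C=im[155:230,140:220].reshape(-1,3).astype(int)
m=(Q[:,2]>.028)&(Q[:,2]<.046)&(C.min(1)>110);c0=np.array([.489,.222]);d=Q[m][:,:2]-c0;a=np.arctan2(d[:,1],d[:,0]);r=np.hypot(*d.T)
B=np.round(a/np.radians(4)).astype(int);E=[]
for b in set(B):
    i=np.where(B==b)[0];j=i[r[i].argmax()]
    if min(abs(np.angle(np.exp(1j*(a[j]-t)))) for t in(1.117,1.117-np.pi))>.35 and r[j]>.07:E.append(Q[m][j,:2])
E=np.array(E);A=np.c_[2*E,np.ones(len(E))];s=np.linalg.lstsq(A,(E**2).sum(1),rcond=None)[0];print("lid",s[:2],np.sqrt(s[2]+s[0]**2+s[1]**2),len(E))
m=(Q[:,2]>.074)&(Q[:,2]<.09)&(C.min(1)>110);k=Q[m][:,:2];print("bar",k.mean(0),np.degrees(np.arctan2(*np.linalg.svd(k-k.mean(0))[2][0][::-1])))
E
```

```text
t 0.1 pos [ 0.2427 -0.5756  0.4039] F [ 0.4 -0.2 -0.8] row [13.418, -15.982, 1.881, -0.001, -0.002, -2.359]
t 0.1 pos [ 0.2427 -0.5756  0.4039] F [ 0.4 -0.2 -0.8] row [9.213, -11.734, 0.122, -0.001, -0.001, -1.172]
lid [0.48876682 0.22183754] 0.07625725674020006 68
bar [0.51227453 0.21178665] 157.31939515946993
```

move_arm(commands=[[[9.2,-11.7,0.1,0,0,-1.17],[9.2,-11.7,0.1,0,0,-1.17],[9.2,-11.7,0.1,0,0,-1.17],[9.2,-11.7,0.1,0,0,-1.17],[9.2,-11.7,0.1,0,0,-1.17],[9.2,-11.7,0.1,0,0,-1.17],[9.2,-11.7,0.1,0,0,-1.17],[9.2,-11.7,0.1,0,0,-1.17],[9.2,-11.7,0.1,0,0,-1.17],[13.4,-16.0,1.7,0,0,-2.35],[13.4,-16.0,1.7,0,0,-2.35],[13.4,-16.0,1.7,0,0,-2.35]]])

```text
time: 1.6
position: [0.4564, 0.1394, 0.3575]
tool_rot: [0.481, 0.877, -0.0, 0.0]
ft_force: [1.1, -1.3, -0.7]
grip_width: 0.0867
grip_force: 0.0
```

```bash
python3 - <<'E'
from h import *
rel(.4888,.2217,.32,np.radians(157.3)); rel(.4888,.2217,.246,np.radians(157.3))
E
```

```text
t 1.6 pos [0.4564 0.1394 0.3575] F [ 1.1 -1.3 -0.7] row [1.302, 1.788, 0.938, 0.0, 0.0, -0.607]
t 1.6 pos [0.4564 0.1394 0.3575] F [ 1.1 -1.3 -0.7] row [1.302, 1.788, 2.788, 0.0, 0.0, -0.607]
```

move_arm(commands=[[[1.3,1.79,0.9,0,0,-0.607],[1.3,1.79,0.9,0,0,-0.607],[1.3,1.79,0.9,0,0,-0.607],[1.3,1.79,0.9,0,0,-0.607],[1.3,1.79,0.9,0,0,-0.607],[1.3,1.79,0.9,0,0,-0.607]]])

```text
time: 2.35
position: [0.489, 0.2192, 0.322]
tool_rot: [0.201, 0.98, -0.0, -0.0]
ft_force: [-0.3, -1.1, -0.3]
grip_width: 0.0869
grip_force: 0.0
```

```bash
python3 - <<'E'
from h import *
rel(.4888,.2217,.246,np.radians(157.3))
E
```

```text
t 2.35 pos [0.489  0.2192 0.322 ] F [-0.3 -1.1 -0.3] row [0.028, 0.055, 1.899, -0.0, -0.0, -0.008]
```

move_arm(commands=[[[0.02,0.03,1.0,0,0,-0.008],[0.02,0.03,1.88,0,0,-0.008],[0.02,0.03,1.88,0,0,-0.008],[0.02,0.03,1.88,0,0,-0.008]]])

```text
time: 2.85
position: [0.4893, 0.2208, 0.2477]
tool_rot: [0.197, 0.98, 0.0, 0.001]
ft_force: [1.7, 0.1, 0.0]
grip_width: 0.0872
grip_force: 0.0
```

move_arm(commands=[[[0,0,0,0,0,0],[0,0,0,0,0,0],[0,0,0,0,0,0],[0,0,0,0,0,0],[0,0,0,0,0,0],[0,0,0,0,0,0]]], claw=1, squeeze=40)

```text
time: 3.6
position: [0.4888, 0.2208, 0.2468]
tool_rot: [0.196, 0.981, -0.0, -0.0]
ft_force: [0.5, 0.4, 0.1]
grip_width: 0.0349
grip_force: 0.0
```

move_arm(commands=[[[0,0,0,0,0,0],[0,0,0,0,0,0],[0,0,0,0,0,0],[0,0,0,0,0,0]]])

```text
time: 4.1
position: [0.4884, 0.2206, 0.2467]
tool_rot: [0.196, 0.981, -0.0, -0.001]
ft_force: [-1.4, -0.8, 0.0]
grip_width: 0.0179
grip_force: 40.0
```

move_arm(commands=[[[0,0,-1,0,0,0],[0,0,-2,0,0,0],[0,0,-3,0,0,0],[0,0,-4,0,0,0],[0,0,-4,0,0,0],[0,0,-4,0,0,0],[0,0,-4,0,0,0]]])

```text
time: 4.97
position: [0.4882, 0.2206, 0.4047]
tool_rot: [0.196, 0.981, -0.001, -0.002]
ft_force: [-0.9, 0.4, -3.1]
grip_width: 0.0175
grip_force: 40.0
```

```bash
python3 - <<'E'
from h import *
# over bowl
rel(.538,-.238,.40,np.radians(157.3-.5)); rel(.42,0,.41,np.radians(157))
im,P,K,E=grab("side");cv2.imwrite("pics/s1.png",im);np.save("s1.npy",P)
im,P,K,E=grab("top");np.save("t1.npy",P);cv2.imwrite("pics/t1.png",im)
E
```

```text
t 4.975 pos [0.4882 0.2206 0.4047] F [-0.9  0.4 -3.1] row [-5.566, -10.102, 0.123, -0.002, -0.004, 0.01]
t 4.975 pos [0.4882 0.2206 0.4047] F [-0.9  0.4 -3.1] row [-0.551, -5.747, -0.119, -0.002, -0.004, 0.006]
```

View pics/s1.png

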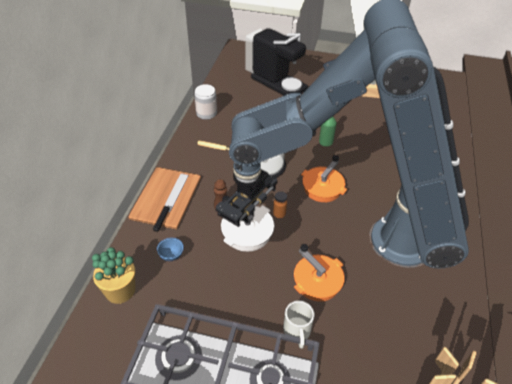

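The lid hangs under the gripper at (247,228). I'll check its tilt and its offset from the TCP.

```bash
python3 - <<'E'
from h import *
for n in("s1","t1"):
    P=np.load(n+".npy");im=cv2.imread(f"pics/{n}.png").astype(int)
    m=(np.abs(P[...,2]-.195)<.012)&(np.hypot(P[...,0]-.489,P[...,1]-.222)<.095)&(im.min(-1)>120)
    Q=P[m]
    if len(Q)<50: print(n,len(Q));continue
    s=np.linalg.lstsq(np.c_[Q[:,:2]-[.489,.222],np.ones(len(Q))],Q[:,2],rcond=None)[0]
    d=Q[:,:2]-[.489,.222];r=np.hypot(*d.T);a=np.arctan2(d[:,1],d[:,0]);B=np.round(a/np.radians(5)).astype(int)
    E=np.array([Q[i[r[i].argmax()],:2] for i in(np.where(B==b)[0] for b in set(B)) if .07<r[i].max()<.0805])
    A=np.c_[2*E,np.ones(len(E))];c=np.linalg.lstsq(A,(E**2).sum(1),rcond=None)[0]
    e=a[r>.081];print(n,len(Q),"tilt/z",s,"ctr",c[:2],np.sqrt(c[2]+c[0]**2+c[1]**2),len(E),"ears",len(e),np.degrees(.5*np.angle(np.exp(2j*e).mean())))
P=np.load("side0.npy");m=(np.abs(P[...,2]-.037)<.012)&(np.hypot(P[...,0]-.489,P[...,1]-.222)<.095)&(cv2.imread("pics/side0.png").min(-1)>120);Q=P[m]
s=np.linalg.lstsq(np.c_[Q[:,:2]-[.489,.222],np.ones(len(Q))],Q[:,2],rcond=None)[0];print("ref side tilt",s)
# bowl posts in both initial views
for n in("top0","side0"):
    P=np.load(n+".npy");d=P[...,:2]-[.538,-.238];r=np.hypot(d[...,0],d[...,1]);m=(P[...,2]>.122)&(P[...,2]<.136)&(r>.076)&(r<.102)
    q=d[m];a=np.degrees(np.arctan2(q[:,1],q[:,0]));print(n)
    for lo,hi in((40,63.5),(63.5,90),(-140,-116.5),(-116.5,-90)):
        k=(a>lo)&(a<hi);print(k.sum(),q[k].mean(0).round(4),a[k].mean().round(1))
E
```

```text
s1 1307 tilt/z [-0.00117496 -0.00526454  0.19608668] ctr [0.48595086 0.22178272] 0.07620829825296987 41 ears 49 63.57890350355908
t1 479 tilt/z [-0.00606388  0.00486721  0.1963455 ] ctr [0.48870166 0.22313568] 0.07608512051610483 30 ears 23 63.49750358144497
ref side tilt [-0.00333732  0.00262833  0.03785833]
top0
18 [0.0595 0.0692] 49.3
16 [0.02   0.0888] 77.3
17 [-0.0574 -0.0708] -129.0
20 [-0.0182 -0.0895] -101.5
side0
16 [0.0579 0.0647] 48.1
12 [0.0208 0.0858] 76.5
11 [-0.0583 -0.0702] -129.6
15 [-0.0212 -0.0921] -103.0
```

move_arm(commands=[[[-0.55,-5.7,-0.2,0,0,0.0],[-0.55,-5.7,-0.2,0,0,0.0],[-0.55,-5.7,-0.2,0,0,0.0],[-0.55,-5.7,-0.2,0,0,0.0],[-5.58,-10.1,-0.1,0,0,0],[-5.58,-10.1,-0.1,0,0,0],[-5.58,-10.1,-0.1,0,0,0],[-5.58,-10.1,-0.1,0,0,0],[-5.58,-10.1,-0.1,0,0,0],[-5.58,-10.1,-0.1,0,0,0],[-5.58,-10.1,-0.1,0,0,0],[-5.58,-10.1,-0.1,0,0,0]]])

```text
time: 6.58
position: [0.5387, -0.2363, 0.4108]
tool_rot: [0.196, 0.981, 0.0, -0.001]
ft_force: [-0.4, 0.8, -2.8]
grip_width: 0.0179
grip_force: 40.0
```

```bash
python3 - <<'E'
from h import *
rel(.5385,-.240,.385,np.radians(157.3))
for n in("side","top"):
    im,P,K,E=grab(n);cv2.imwrite(f"pics/{n}2.png",im);np.save(n+"2.npy",P)
    z0=np.median(P[...,2][(np.abs(P[...,2]-.195)<.025)&(np.hypot(P[...,0]-.538,P[...,1]+.238)<.08)&(im.min(-1)>150)]);print(z0)
    m=(np.abs(P[...,2]-z0)<.012)&(np.hypot(P[...,0]-.539,P[...,1]+.238)<.095)&(im.min(-1)>120)
    Q=P[m]; d=Q[:,:2]-[.539,-.238];r=np.hypot(*d.T);a=np.arctan2(d[:,1],d[:,0]);B=np.round(a/np.radians(5)).astype(int)
    E_=np.array([Q[i[r[i].argmax()],:2] for i in(np.where(B==b)[0] for b in set(B)) if .07<r[i].max()<.0805])
    c=np.linalg.lstsq(np.c_[2*E_,np.ones(len(E_))],(E_**2).sum(1),rcond=None)[0]
    e=a[r>.081];print(n,len(Q),"ctr",c[:2],np.sqrt(c[2]+c[0]**2+c[1]**2),len(E_),"ears",len(e),np.degrees(.5*np.angle(np.exp(2j*e).mean())))
im=cv2.imread("pics/side2.png");cv2.imwrite("pics/s2c.png",cv2.resize(im[70:200,190:340],None,fx=4.5,fy=4.5,interpolation=2))
E
```

```text
t 6.575 pos [ 0.5387 -0.2363  0.4108] F [-0.4  0.8 -2.8] row [-0.033, -0.088, 0.645, 0.001, -0.001, 0.003]
0.20197124337632788
side 843 ctr [ 0.53794826 -0.23648314] 0.07605725416078597 40 ears 39 71.43913354397355
0.20163380925151797
top 325 ctr [ 0.54190967 -0.23902243] 0.07524771424686416 10 ears 13 -86.8075665113281
```

View pics/s2c.png

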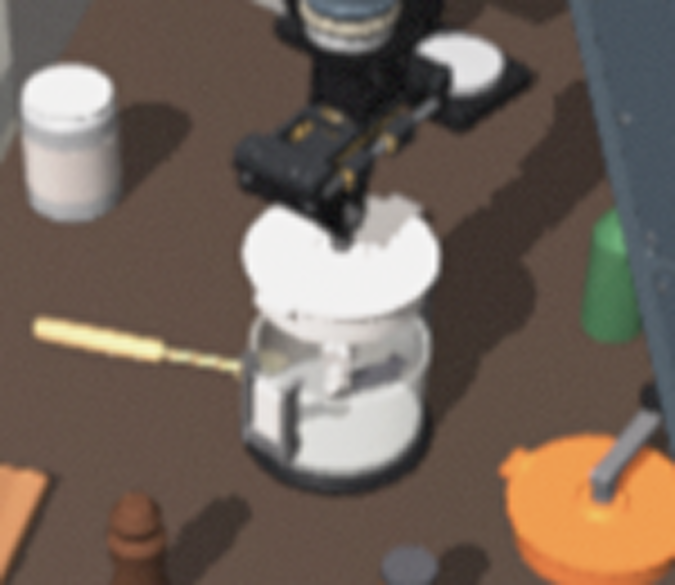

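The lid is held level just above the bowl, and the near ear is in line with the latch at about (270,400) in the crop. Next I lower it to the rim.

move_arm(commands=[[[-0.02,-0.08,0.5,0,0,0],[-0.02,-0.08,1.0,0,0,0],[-0.02,-0.08,1.4,0,0,0],[-0.02,-0.08,1.4,0,0,0],[-0.02,-0.08,1.4,0,0,0],[-0.02,-0.08,1.4,0,0,0]]])

```text
time: 7.42
position: [0.539, -0.2414, 0.3558]
tool_rot: [0.196, 0.981, -0.0, 0.001]
ft_force: [0.5, 0.3, -2.5]
grip_width: 0.0175
grip_force: 40.0
```

```bash
python3 - <<'E'
from h import *
rel(.538,-.240,.340,np.radians(157.3))
for n in("side",):
    im,P,K,E=grab(n);cv2.imwrite(f"pics/{n}3.png",im);np.save(n+"3.npy",P)
cv2.imwrite("pics/s3c.png",cv2.resize(im[95:190,215:315],None,fx=6,fy=6,interpolation=2))
E
```

```text
t 7.425 pos [ 0.539  -0.2414  0.3558] F [ 0.5  0.3 -2.5] row [0.038, 0.023, 0.394, -0.0, 0.002, 0.001]
```

View pics/s3c.png

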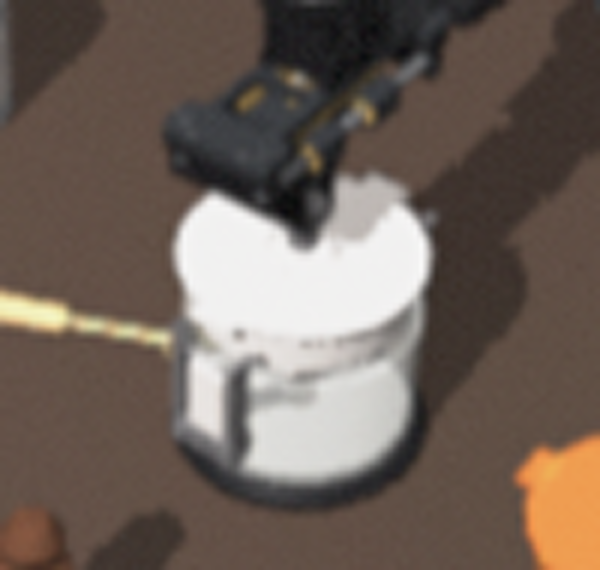

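The ear sits over the near latch at about (205,340), between its posts. I'll go on down and watch the force.

move_arm(commands=[[[0.02,0.03,0.1,0,0,0],[0.02,0.03,0.2,0,0,0],[0.02,0.03,0.3,0,0,0],[0.02,0.03,0.35,0,0,0],[0.02,0.03,0.35,0,0,0]]])

```text
time: 8.1
position: [0.5384, -0.2399, 0.3406]
tool_rot: [0.196, 0.981, 0.0, -0.0]
ft_force: [-0.3, -0.1, -3.5]
grip_width: 0.0177
grip_force: 40.0
```

The skirt is in the bowl with no contact force. Continuing down to the cross.

move_arm(commands=[[[0,0,0.07,0,0,0],[0,0,0.12,0,0,0],[0,0,0.17,0,0,0],[0,0,0.17,0,0,0]]])

```text
time: 8.6
position: [0.5384, -0.2399, 0.334]
tool_rot: [0.196, 0.981, -0.0, 0.0]
ft_force: [0.1, -0.9, -4.3]
grip_width: 0.0178
grip_force: 40.0
```

move_arm(commands=[[[0,0,0.03,0,0,0],[0,0,0.06,0,0,0],[0,0,0.09,0,0,0],[0,0,0.09,0,0,0]]])

```text
time: 9.1
position: [0.5386, -0.2398, 0.3336]
tool_rot: [0.196, 0.981, -0.001, 0.001]
ft_force: [-3.1, 1.7, 14.6]
grip_width: 0.0178
grip_force: 40.0
```

Contact is at z .334, which is the height for riding on the cross. I'll ease the pressure and turn the crank.

move_arm(commands=[[[0,0,-0.04,0,0,0.0],[0,0,-0.04,0,0,0.09],[0,0,-0.04,0,0,0.18],[0,0,-0.04,0,0,0.27],[0,0,-0.04,0,0,0.36],[0,0,-0.04,0,0,0.45],[0,0,-0.04,0,0,0.54]]])

```text
time: 9.98
position: [0.5391, -0.2406, 0.3334]
tool_rot: [0.452, 0.892, -0.001, 0.002]
ft_force: [-1.9, -2.0, 3.1]
grip_width: 0.0175
grip_force: 40.0
```

move_arm(commands=[[[0,0,0,0,0,0.09],[0,0,0,0,0,0.18],[0,0,0,0,0,0.27],[0,0,0,0,0,0.36],[0,0,0,0,0,0.45]]])

```text
time: 10.6
position: [0.5384, -0.2409, 0.3326]
tool_rot: [0.639, 0.769, -0.001, 0.001]
ft_force: [-1.8, -3.5, 0.2]
grip_width: 0.018
grip_force: 40.0
```

move_arm(commands=[[[0,0,0.03,0,0,0.05],[0,0,0.06,0,0,0.1],[0,0,0.09,0,0,0.15],[0,0,0.09,0,0,0.2]]])

```text
time: 11.1
position: [0.5383, -0.2416, 0.3302]
tool_rot: [0.712, 0.702, -0.002, 0.002]
ft_force: [-3.9, -5.0, 6.1]
grip_width: 0.018
grip_force: 40.0
```

```bash
python3 - <<'E'
from h import *
o=get_obs();print(o["moment"].round(2),o["position"])
for n in("side","top"):
    im,P,K,E=grab(n);cv2.imwrite(f"pics/{n}4.png",im);np.save(n+"4.npy",P)
    r=np.hypot(P[...,0]-.538,P[...,1]+.239)
    m=(np.abs(P[...,2]-.122)<.014)&(r<.072)&(r>.02)&(im.min(-1)>130);Q=P[m];print(n,len(Q),np.median(Q[:,2]))
    s=np.linalg.lstsq(np.c_[Q[:,:2]-[.538,-.239],np.ones(len(Q))],Q[:,2],rcond=None)[0];print(s)
E
```

```text
[-0.59  0.62  0.16] [ 0.5383182  -0.24159672  0.33016951]
side 623 0.12190784487486206
[0.00535926 0.00019598 0.12180933]
top 235 0.12149685083563955
[0.00454312 0.01627163 0.12085912]
```

The lid has followed the tool about 3 mm down. I'll press a little more to confirm the mesh.

move_arm(commands=[[[0,0,0.04,0,0,0.06],[0,0,0.08,0,0,0.0],[0,0,0.1,0,0,-0.06],[0,0,0.1,0,0,0]]])

```text
time: 11.7
position: [0.5388, -0.2417, 0.3279]
tool_rot: [0.712, 0.702, -0.001, 0.003]
ft_force: [-4.1, -3.1, 13.8]
grip_width: 0.0176
grip_force: 40.0
```

The lid is now 6 mm lower, so the drive is meshed. I'll swing the crank back clear of the ears, with the blade following, then let go.

move_arm(commands=[[[0,0,-0.02,0,0,-0.14],[0,0,-0.02,0,0,-0.28],[0,0,-0.02,0,0,-0.42],[0,0,-0.02,0,0,-0.56],[0,0,-0.02,0,0,-0.7],[0,0,-0.02,0,0,-0.84],[0,0,-0.02,0,0,-0.98],[0,0,-0.02,0,0,-1.12],[0,0,-0.02,0,0,-1.12]]])

```text
time: 12.82
position: [0.5387, -0.2415, 0.327]
tool_rot: [0.23, 0.973, -0.002, 0.002]
ft_force: [-1.9, -3.8, 5.1]
grip_width: 0.0177
grip_force: 40.0
```

```bash
python3 - <<'E'
from h import *
o=get_obs();print(o["moment"].round(2),o["ft_force"].round(1),o["position"])
E
```

```text
[-0.59  0.31 -0.04] [-1.9 -3.8  5.1] [ 0.53872547 -0.24152954  0.32701449]
```

It stayed low through the whole turn, so it is meshed. Releasing and rising.

move_arm(commands=[[[0,0,0,0,0,0],[0,0,0,0,0,0],[0,0,0,0,0,0],[0,0,0,0,0,0],[0,0,-0.8,0,0,0],[0,0,-1.6,0,0,0],[0,0,-2.0,0,0,0],[0,0,-2.0,0,0,0],[0,0,-2.0,0,0,0]]], claw=0.2)

```text
time: 13.95
position: [0.5381, -0.2396, 0.404]
tool_rot: [0.231, 0.973, 0.0, -0.001]
ft_force: [-0.2, -1.2, 0.1]
grip_width: 0.0349
grip_force: 0.0
```

```bash
python3 - <<'E'
from h import *
c=np.array([.5385,-.239]);u=np.array([np.cos(np.radians(63.5)),np.sin(np.radians(63.5))])
for s in(1,-1):
    p=c+s*.06*u; print(s,p.round(4)); rel(p[0],p[1],.31+.03,np.radians(153.5))
im,P,K,E=grab("side");cv2.imwrite("pics/s5c.png",cv2.resize(im[95:190,215:315],None,fx=6,fy=6,interpolation=2))
r=np.hypot(P[...,0]-.538,P[...,1]+.239)
m=(np.abs(P[...,2]-.122)<.014)&(r<.072)&(r>.02)&(im.min(-1)>130);Q=P[m];print(len(Q),np.median(Q[:,2]),np.linalg.lstsq(np.c_[Q[:,:2]-[.538,-.239],np.ones(len(Q))],Q[:,2],rcond=None)[0])
E
```

```text
1 [ 0.5653 -0.1853]
t 13.95 pos [ 0.5381 -0.2396  0.404 ] F [-0.2 -1.2  0.1] row [-0.003, 1.517, 1.601, 0.0, -0.002, -0.003]
-1 [ 0.5117 -0.2927]
t 13.95 pos [ 0.5381 -0.2396  0.404 ] F [-0.2 -1.2  0.1] row [-0.011, -1.483, 1.6, 0.0, -0.002, -0.003]
608 0.11880459811902155 [-0.02748362  0.01813694  0.11856267]
```

View pics/s5c.png

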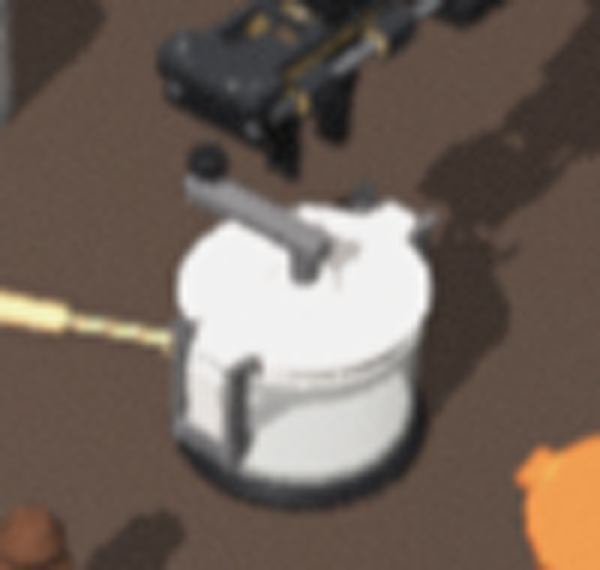

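The lid is seated with its near ear between the posts at about (210,350), and the crank lies clear at (255,205). Now I press near ear a with closed fingers.

move_arm(commands=[[[0,1.5,0,0,0,0],[0,1.5,0,0,0,0],[0,1.5,0.7,0,0,0],[0,1.5,1.4,0,0,0],[0,1.5,2.1,0,0,0],[0,1.5,2.1,0,0,0]]], claw=1, squeeze=20)

```text
time: 14.75
position: [0.5641, -0.1863, 0.3183]
tool_rot: [0.231, 0.973, 0.001, -0.004]
ft_force: [0.4, 0.3, 0.4]
grip_width: 0.0004
grip_force: 0.0
```

move_arm(commands=[[[0,0,0.2,0,0,0],[0,0,0.4,0,0,0],[0,0,0.5,0,0,0],[0,0,0.6,0,0,0],[0,0,0.6,0,0,0]]])

```text
time: 15.38
position: [0.5655, -0.1866, 0.2983]
tool_rot: [0.23, 0.973, -0.001, 0.001]
ft_force: [-0.8, -0.9, 4.8]
grip_width: 0.0005
grip_force: 2.0
```

move_arm(commands=[[[0,0,0.06,0,0,0],[0,0,0.12,0,0,0],[0,0,0.16,0,0,0],[0,0,0.16,0,0,0]]])

```text
time: 15.88
position: [0.5658, -0.1865, 0.2915]
tool_rot: [0.231, 0.973, -0.0, 0.001]
ft_force: [1.0, -0.1, 4.7]
grip_width: 0.0003
grip_force: 2.3
```

move_arm(commands=[[[0,0,0.05,0,0,0],[0,0,0.1,0,0,0],[0,0,0.15,0,0,0],[0,0,0.15,0,0,0]]])

```text
time: 16.38
position: [0.5654, -0.1861, 0.2882]
tool_rot: [0.23, 0.973, -0.0, 0.001]
ft_force: [-4.9, 1.8, 22.6]
grip_width: -0.0001
grip_force: 11.4
```

move_arm(commands=[[[0,0,0.05,0,0,0],[0,0,0.08,0,0,0],[0,0,0.08,0,0,0]]])

```text
time: 16.75
position: [0.5654, -0.186, 0.288]
tool_rot: [0.23, 0.973, -0.001, 0.001]
ft_force: [-10.2, 5.2, 39.8]
grip_width: 0.0005
grip_force: 19.7
```

A hard stop at the home height, so side a is seated. Now side b.

move_arm(commands=[[[0,0,-1.1,0,0,0],[0,0,-2.2,0,0,0],[0,0,-2.2,0,0,0],[0,-1.5,-2.2,0,0,0],[0,-3.0,-2.2,0,0,0],[0,-3.0,-2.2,0,0,0],[0,-3.0,-1.2,0,0,0],[0,-3.0,-0.7,0,0,0],[0,-3.0,-0.7,0,0,0]]])

```text
time: 17.88
position: [0.5109, -0.2918, 0.3066]
tool_rot: [0.23, 0.973, 0.002, -0.003]
ft_force: [0.4, -0.1, -0.1]
grip_width: 0.0003
grip_force: 0.0
```

move_arm(commands=[[[0,0,0.15,0,0,0],[0,0,0.3,0,0,0],[0,0,0.4,0,0,0],[0,0,0.45,0,0,0],[0,0,0.5,0,0,0],[0,0,0.5,0,0,0]]])

```text
time: 18.62
position: [0.5114, -0.2934, 0.2896]
tool_rot: [0.231, 0.973, 0.0, -0.0]
ft_force: [0.6, -1.2, -0.3]
grip_width: 0.0002
grip_force: 0.0
```

move_arm(commands=[[[0,0,0.05,0,0,0],[0,0,0.1,0,0,0],[0,0,0.15,0,0,0],[0,0,0.2,0,0,0],[0,0,0.2,0,0,0]]])

```text
time: 19.25
position: [0.5114, -0.2933, 0.2874]
tool_rot: [0.23, 0.973, -0.001, 0.001]
ft_force: [-7.9, 6.3, 34.3]
grip_width: 0.0002
grip_force: 17.6
```

Side b stops at the same height. I'll lift off and check that it is level.

move_arm(commands=[[[0,0,-1,0,0,0],[0,0,-2,0,0,0],[0,0,-3,0,0,0],[0,-1.0,-4,0,0,0],[0,-2.5,-4,0,0,0],[0,-4,-4,0,0,0],[0,-4,-4,0,0,0],[0,-4,-4,0,0,0]]])

```text
time: 20.25
position: [0.4395, -0.4364, 0.4409]
tool_rot: [0.231, 0.973, 0.001, -0.0]
ft_force: [-0.2, 0.5, -0.9]
grip_width: 0.0007
grip_force: 0.0
```

```bash
python3 - <<'E'
from h import *
print(get_obs()["position"])
u=np.array([np.cos(np.radians(63.5)),np.sin(np.radians(63.5))])
V=[]
for n in("side","top"):
    im,P,K,E=grab(n)
    V.append(cv2.resize(im[100:190,215:315] if n=="side" else im[130:220,275:375],(400,360),interpolation=2))
    d=P[...,:2]-[.538,-.239];r=np.hypot(d[...,0],d[...,1]);t=d@u
    m=(np.abs(P[...,2]-.108)<.014)&(r<.072)&(r>.02)&(im.min(-1)>130);Q=P[m];print(n,len(Q),np.median(Q[:,2]),"a side",np.median(P[m&(t>.03)][:,2]),"b side",np.median(P[m&(t<-.03)][:,2]))
    s=t*0+np.abs(d@np.array([u[1],-u[0]]))
    for k in(1,-1):
        w=(s<.012)&(t*k>.080)&(t*k<.0865)&(P[...,2]>.08)&(P[...,2]<.14);print(" ear/hook z",k,np.sort(P[w][:,2]).round(3))
cv2.imwrite("pics/f.png",np.hstack(V))
E
```

```text
[ 0.43945102 -0.43636826  0.44091904]
side 625 0.10607128842205027 a side 0.1057455190408062 b side 0.10607699779300828
 ear/hook z 1 [0.083 0.09  0.103 0.109 0.109 0.109 0.11 ]
 ear/hook z -1 [0.102 0.102 0.105 0.106 0.106 0.106 0.106 0.108 0.109 0.114]
top 1389 0.10527961305966738 a side 0.10546634215075934 b side 0.1052348123884419
 ear/hook z 1 [0.103 0.104 0.105 0.106 0.106 0.107 0.107 0.107 0.107 0.109 0.109 0.109
 0.11  0.111]
 ear/hook z -1 [0.099 0.099 0.102 0.105 0.106 0.106 0.106 0.107 0.107 0.107 0.108 0.109
 0.11  0.112 0.113 0.114 0.115 0.116]
```

View pics/f.png

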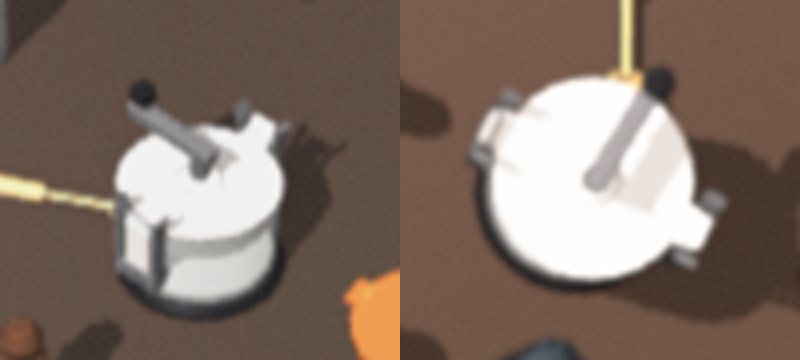

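The final view shows the lid level at 105–106 mm on both sides. Both ears are under their hooks, at about (135,225) and (265,125) in the left half, and the robot is clear.

```bash
python3 -c "
from rig import *
print(hand_in())"
```

```text
the job is handed in; nothing more can be done
None
```

The chopper is closed and handed in: the drive meshed, and the lid sits level at its home height on both sides. Both hooks must be over the ears at that height, though I did not read the hooks' bend directly.

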